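# Pack the service kit's foam inserts

## Task

Pack the service kit: put the roll of black tape, the solder spool, the black power adaptor, the push-in tee and the shut-off valve each into its own cut-out in the three foam inserts, the one that has its shape and size. Each must lie upright and flat on the floor of its cut-out, turned so that it fits, and all five must be let go and lie still at the end.

Things in the scene. Friction and masses are not known exactly. Their poses are not given: they have to be found in the camera images.
- tape_mid (a point): Roll of black electrical tape lying flat, 62 mm across, 19 mm high, about 50 g. The point is its centre, half-way up (9.5 mm). Grip it across its outside.
- spool_mid (a point): Spool of solder wire standing on one flange: two blue flanges 48 mm across and 3 mm thick, 30 mm high in all, about 120 g. The point is its centre, half-way up (15 mm). Grip it across both flanges, fingertips close to the bench.
- adaptor_mid (a point): Black power adaptor, a plain block 48 x 72 mm, 34 mm high, about 180 g. The point is its centre, half-way up (17 mm). x axis: across the 48 mm width (grip along x); y axis: along the 72 mm length. It may go in either way round.
- tee_mid (a point): White push-in tee with blue collars, lying flat, 20 mm high, about 12 g: a straight tube 56 mm long and 20 mm thick, from whose middle a branch reaches 28 mm out from its axis. The point is the middle of the straight tube, half-way up (10 mm). x axis: along the branch, to its free end; y axis: along the straight tube, which can be gripped over its two flat ends.
- valve_mid (a point): Shut-off valve, about 75 g: black block 32 mm along the pipe, 28 across, 28 high, pipe ends up to 20 mm thick, on top a lever along the pipe, 36 x 12 mm, 44 mm above the bench. The point is the block's centre, 14 mm up. x axis: along the pipe to its longer, thicker brass end, 51 mm from the point; the short end is 40 mm. Grip the block across the pipe, along y.
- insert_rolls: Dark grey foam insert, fixed, 126 mm (x) by 190 mm (y), 27 mm high; origin under its centre. Cut-outs 15 mm deep, their light floor 12 mm above the bench: round, 78 mm, for the tape at x 0, y +44 mm; round, 64 mm, for the spool at x 0, y -48 mm. Finger wells as deep, 36 mm wide, reach 57 mm (tape) and 50 mm (spool) along +-x.
- insert_adaptor: Foam insert, size, origin and depths as insert_rolls. Rectangular cut-out 64 mm (x) by 88 mm (y) for the adaptor, centre x 0, y +40; finger wells 34 mm wide to x +-51. T-shaped cut-out for the tee: bar along x, 36 mm wide about y -42, with rounded finger wells to x +-56; stem 36 mm wide towards -y, to y -78. The tee's point goes to x 0, y -42, branch along -y.
- insert_valve: Foam insert, size, origin and depths as insert_rolls. Cross-shaped cut-out for the valve: channel 36 mm wide along y from y -30 to +84 mm, crossed at y +27 by a well 48 mm wide from x -43 to +43 for the black block and the fingers. The valve's point goes to x 0, y +27 mm, the pipe along y, either way round. Two pockets hold batteries, already in place.

How it is judged:
By the outcome, as a careful person would: the job done as asked, in the order asked, and still so for the second after the job is handed in, with the robot touching nothing.
It also fails if it takes over 112 s, if anything falls off the work surface, if the arm or the gripper's body presses on something with over 40 N, if the wrist force passes 120 N, or if a joint passes its speed limit or range.

## Robot

A 6-joint arm with a two-finger parallel gripper is mounted at the origin on a cart in front of the work surface, level with it; the furniture and walls round the work are solid. World frame = base frame: x ahead of the robot, y to its left, z up, the work surface at z = 0. Lengths are in m, angles in rad, forces in N, time in s.
With the tool pointing down it reaches from about 0.325 to 0.775 m from the base axis. Payload 5.5 kg.
Tool frame: the origin (TCP) lies where the fingers leave the gripper's body, on its centre line; the fingertips stand 73 mm ahead of it and the grasp point (between the pads) lies 54 mm ahead of it; z points along the fingers, y is the line along which they close (so a half turn about z gives the same grasp; the last joint's range is limited). The gripper opens to 85 mm and grips with 20 to 120 N. Pads are 22 mm wide; open, the fingers measure 114 mm over their backs; the gripper's body (76 mm by 85 mm) begins 54 mm behind the grasp point. The pads swing forward as they close: fully open they stand 13 mm farther back than shut.
Start: joints at [1.115, 0.091, 1.231, -0, 1.82, -0.057], TCP at [0.233, 0.553, 0.304] pointing down, gripper open.
Joint ranges: [-2.87, 2.87], [-0.86, 2.18], [0.17, 2.46], [-1.51, 4.65], [0.06, 2.69], [-2.65, 2.65]. Speed limits (rad/s): [2.57, 2.57, 3.01, 3.14, 3.14, 3.14].

## Interface

Orientations are given as a 3x3 rotation matrix whose columns are the frame's x, y, z axes.
In Python, from cell import ctrl gives the robot as it stands. The module is installed in compiled form; this text tells all that it offers.
- The arm moves only by the tool servo_tool, never from a script. Its argument "plan" is a list of rows, each a list of 2 entries, a list of its own where there are three numbers: the shift along the world's x, y, z in mm, then the turn about the world's z in degrees. In form: [[[dx, dy, dz], yaw], ...]. A call has exactly 8 rows; each row shifts and turns the commanded pose from where the row before left it; what a row does not reach is not made up. A row lasts 1/8 s, in which the tool goes at most 62.5 mm and 10.7 degrees, less where a joint would pass 70% of its speed; a pose out of reach is approached as far as the arm can. A call with a gripper value outside its range is refused whole. "hand" is the finger opening in mm, from 0 to 85.4, set as the call begins (left out, the last holds). The fingers move at their own pace and stop on an object; the grip force is fixed at half the most. Time passes only in rows, so rows that do not move let the fingers close, or fill a call up. It gives the time, the measured TCP pose, the force, the opening and the grip force at its end, in the units of the state.
- ctrl.get_state(): the state, without advancing time (a new reading comes with each control period).
- ctrl.snapshot(name): name is "scene" or "top" or "wrist"; returns a dict with "pixels" (420x560x3 uint8, blue, green, red), "fov_y" (degrees; the focal length in pixels is half the picture's height over the tangent of half this angle, whatever the lens; pixels are square), "cx", "cy" (the principal point, pixels), "distortion" ([k1, k2, p1, p2, k3] as OpenCV has them; the pictures are not rectified), "rvec" (rotation vector, rad) and "tvec" (3), from world to camera coordinates, as OpenCV has them. Camera axes: x right, y down, z forward; pixel columns grow to the right and rows downward; lengths in m; the calibration is good to about 2 mm. A picture is of the moment at which its call begins. There is no depth.
- ctrl.sign_off(): hands the job in; it is judged then, once.
The state is a dict: "t": time; "q": joint angles; "qd": joint speeds; "joint_torque": joint torques, N m; "tcp_pos": TCP position; "tool_rot": TCP orientation; "wrist_force": force on the tool from outside, world axes, zero at the start; "torque": the same for the moment, N m; "opening": finger opening in m; "finger_force": force on a finger pad.
Only numpy, scipy, OpenCV 4.12 (cv2) and the standard library are available. Lean on these libraries where they do the work, as an engineer would, in place of code of your own. Each camera call takes 0.05 s, during which the arm holds its last target. There are 200 camera calls.

## Working session

There is one attempt and no reset: what is moved stays moved. The work goes in short steps, Python scripts to look and compute and a tool call to move; the robot and the scene stay as the last step left them, time stands still between calls to the robot, and variables do not carry over. Pictures are saved under pics/ and viewed, at most 14 in all, crops included, and the job is handed in when it is done.

Besides the shell and the picture viewer there is one more tool, called after ">>>" as name([rows], argument=value, ...), one row to a line, values as JSON. servo_tool: Moves the arm, as the interface text tells. Its arguments: {"type":"object","properties":{"plan":{"type":"array","items":{"type":"array"}},"hand":{"type":"number"}},"required":["plan"]}

```bash
mkdir -p pics; cat > h.py <<'E'
import numpy as np, cv2, pickle
from cell import ctrl
def snap(cam,name):
    s=ctrl.snapshot(cam); cv2.imwrite(f'pics/{name}.png',s['pixels']); pickle.dump(s,open(f'pics/{name}.pkl','wb')); return s
def load(name): return pickle.load(open(f'pics/{name}.pkl','rb'))
def K(s):
    f=s['pixels'].shape[0]/2/np.tan(np.radians(s['fov_y'])/2)
    return np.array([[f,0,s['cx']],[0,f,s['cy']],[0,0,1]])
def w(s,pts,z):
    "pixels -> world points at height z"
    u=cv2.undistortPoints(np.array(pts,float).reshape(-1,1,2),K(s),np.array(s['distortion']))[:,0]
    R=cv2.Rodrigues(np.array(s['rvec'],float))[0]; t=np.array(s['tvec'],float).ravel()
    c=-R.T@t; d=np.c_[u,np.ones(len(u))]@R
    return c+d*((z-c[2])/d[:,2])[:,None]
def p(s,P):
    return cv2.projectPoints(np.array(P,float).reshape(-1,1,3),np.array(s['rvec'],float),np.array(s['tvec'],float),K(s),np.array(s['distortion']))[0][:,0]
E
python3 - <<'E'
from h import *
np.set_printoptions(precision=4,suppress=True)
for c in ('top','scene'):
    s=snap(c,c+'0'); R=cv2.Rodrigues(np.array(s['rvec'],float))[0]; print(c,s['fov_y'],s['distortion'],-R.T@np.array(s['tvec']).ravel()); 
    cv2.imwrite(f'pics/{c}0v.png',cv2.resize(s['pixels'],(800,600),interpolation=cv2.INTER_CUBIC))
print(ctrl.get_state())
E
```

```text
top 47.02800578381794 [0.0435 0.     0.     0.     0.    ] [ 0.456  -0.0533  1.0885]
scene 56.78109150139262 [-0.0684  0.      0.      0.      0.    ] [ 0.2933 -0.5542  0.6968]
{'t': 0.1, 'q': array([ 1.1153,  0.0918,  1.2318,  0.    ,  1.8198, -0.0567]), 'qd': array([-0.0012, -0.0023, -0.003 , -0.0001, -0.0006,  0.0001]), 'joint_torque': array([  0.0027, -46.0216, -41.9221,  -0.    ,   0.0106,  -0.    ]), 'tcp_pos': array([0.2329, 0.5528, 0.3029]), 'tool_rot': array([[-0.9215,  0.3883, -0.0008],
       [ 0.3883,  0.9215, -0.0016],
       [ 0.0001, -0.0017, -1.    ]]), 'wrist_force': array([ 0.6761, -0.3056, -0.1119]), 'torque': array([-0.0244, -0.0103, -0.0097]), 'finger_force': 0.0, 'opening': 0.08584999618923476}
```

View pics/top0v.png

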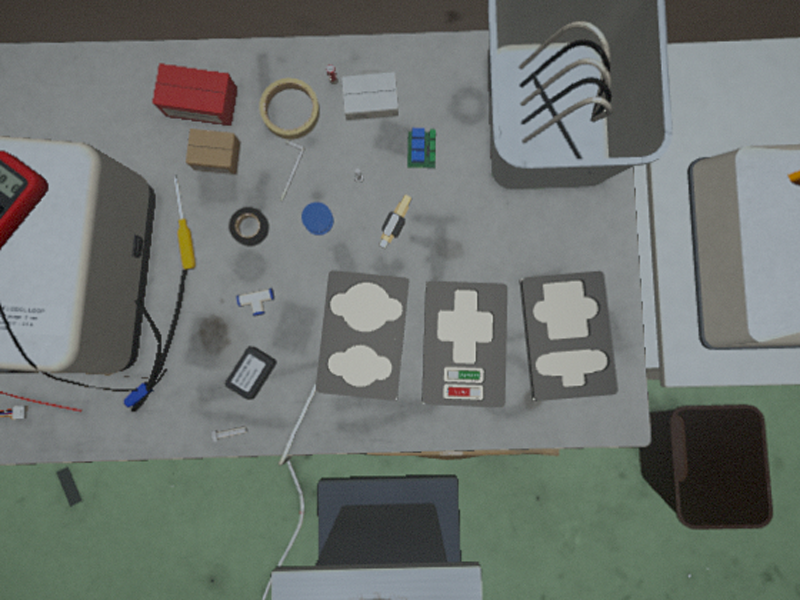

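View pics/scene0v.png

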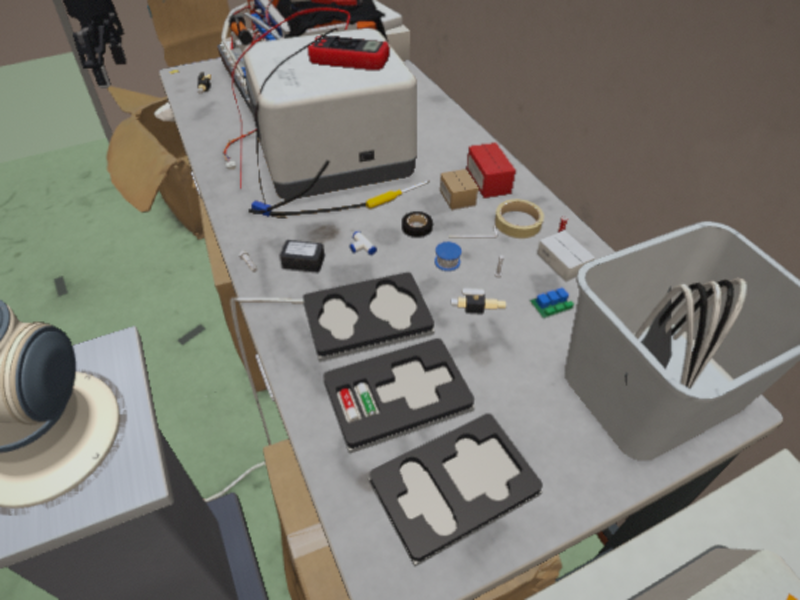

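The top view shows the tape at about (248,226), spool (317,218), valve (395,220), tee (256,300) and adaptor (250,372). The inserts below them are rolls (363,335), valve (465,343) and adaptor (570,335), each with its +y pointing up the picture. I'll enlarge both groups next.

```bash
python3 - <<'E'
from h import *
s=load('top0')['pixels']
def crop(x0,y0,x1,y1,k,n):
    c=cv2.resize(s[y0:y1,x0:x1],None,fx=k,fy=k,interpolation=cv2.INTER_CUBIC); c=cv2.convertScaleAbs(c,alpha=1.3)
    for x in range(-(-x0//10)*10,x1,10):
        cv2.line(c,(int((x-x0+.5)*k),0),(int((x-x0+.5)*k),8),(0,255,255),1); cv2.putText(c,str(x),(int((x-x0+.5)*k)-8,18),0,.35,(0,255,255),1)
    for y in range(-(-y0//10)*10,y1,10):
        cv2.line(c,(0,int((y-y0+.5)*k)),(8,int((y-y0+.5)*k)),(0,255,255),1); cv2.putText(c,str(y),(10,int((y-y0+.5)*k)+4),0,.35,(0,255,255),1)
    cv2.imwrite('pics/'+n+'.png',c); print(c.shape)
crop(150,130,300,285,3.8,'c_obj'); crop(216,184,438,290,3.6,'c_ins')
E
```

```text
(589, 570, 3)
(382, 799, 3)
```

View pics/c_obj.png

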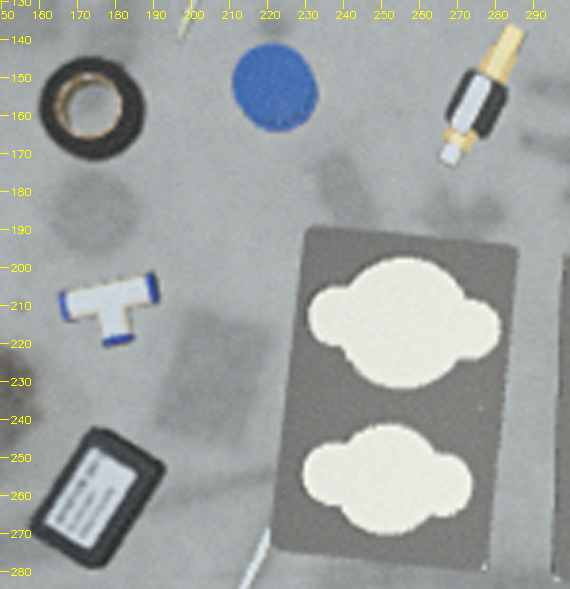

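View pics/c_ins.png

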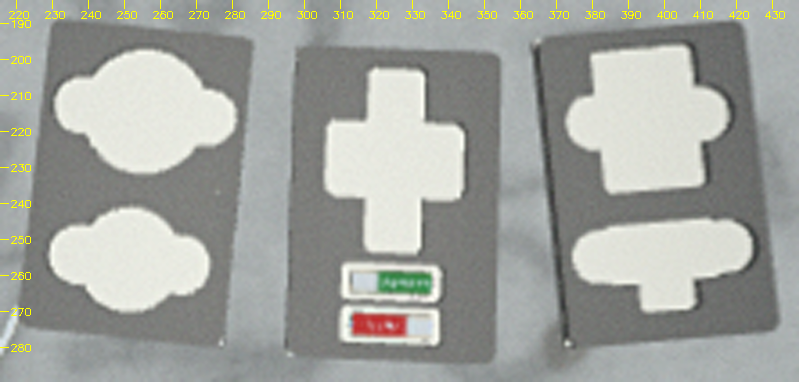

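The pixel readings from the crops (crop pixels, scaled back in the code) go straight into a rigid fit for each insert, and give the five object poses.

```bash
cat > poses.py <<'E'
from h import *
np.set_printoptions(precision=1,suppress=True)
s=load('top0')
O=lambda q,z:w(s,np.array(q,float)/3.8+[149.5,129.5],z)[:,:2]*1000
I=lambda q,z:w(s,np.array(q,float)/3.6+[215.5,183.5],z)[:,:2]*1000
ang=lambda v:np.degrees(np.arctan2(v[1],v[0]))
def fit(m,x):
    m=np.array(m,float);mc,xc=m.mean(0),x.mean(0);U,S,V=np.linalg.svd((m-mc).T@(x-xc));R=(U@V).T
    t=xc-R@mc; return R,t,x-(m@R.T+t)
c=[[-63,95],[63,95],[63,-95],[-63,-95]]
def ins(n,cor,cut,cutm):
    X=np.r_[I(cor,.027),I(cut,.0195)]; R,t,r=fit(c+cutm,X); print(n,'origin',t,'yaw',ang(R[:,0]),'res',np.abs(r).max(0)); 
    for m in cutm: print('   goal',R@np.array(m)+t)
if __name__=='__main__':
    print('tape',O([[92.5,108.5]],.0095)); print('spool',O([[274,86]],.029))
    print('valve',O([[477,103],[477.7,101]],.014)); v=O([[450,158],[514,29]],.014); print(' xaxis',ang(v[1]-v[0]),np.linalg.norm(v[1]-v[0]))
    t=O([[66,306],[153,288],[118,340]],.010); m=(t[0]+t[1])/2; print('tee',m,'x',ang(t[2]-m),'bar',ang(t[1]-t[0]))
    a=O([[97,428],[166,468],[98,569],[30,528]],.017); print('adap',a.mean(0),'y',ang(a[0]-a[3]),ang(a[1]-a[2]))
    ins('rolls',[[50,23],[253,40],[222,346],[22,325]],[[146.5,111.5],[129,260]],[[0,44],[0,-48]])
    ins('valve',[[297,46],[500,56],[495,362],[288,352]],[[394.5,160]],[[0,27]])
    ins('adap',[[537,40],[745,22],[777,326],[570,346]],[[648,120],[663,252]],[[0,40],[0,-42]])
E
python3 poses.py
```

```text
tape [[681.3 189.3]]
spool [[687.6  78.2]]
valve [[677.  -40.6]
 [678.2 -41.1]]
 xaxis -27.647001889108424 86.61076658848715
tee [567.7 179.9] x -169.3560554984121 bar -79.84484583209907
adap [449.8 185.9] y -34.56043461837112 -34.92890148744481
rolls origin [502.9  11.1] yaw -96.96338561527831 res [2.5 2.5]
   goal [546.6   5.8]
   goal [455.3  16.9]
valve origin [ 485.9 -145.5] yaw -93.74387036480982 res [2.7 1.4]
   goal [ 512.9 -147.3]
adap origin [ 493.9 -304.7] yaw -86.77251719298575 res [3.6 1.8]
   goal [ 533.8 -302.5]
   goal [ 452.  -307.1]
```

>>> servo_tool([
  [[5,-50,0],2],
  [[5,-50,0],2],
  [[5,-50,0],2],
  [[5,-50,0],2],
  [[5,-50,0],2],
  [[5,-50,0],2],
  [[40,-10,0],2],
  [[40,-10,0],2],
], hand=80)

```text
t: 1.1
tcp_pos: [0.3436, 0.2319, 0.3043]
tool_rot: [[-0.993, 0.118, 0.002], [0.118, 0.993, 0.001], [-0.001, 0.001, -1.0]]
wrist_force: [0.6, 1.3, 0.4]
opening: 0.0802
finger_force: 0.0
```

>>> servo_tool([
  [[42,-5,-16],0],
  [[42,-5,-16],0],
  [[42,-5,-16],0],
  [[42,-5,-16],0],
  [[42,-5,-16],0],
  [[42,-6,-16],0],
  [[42,-6,-16],0],
  [[42,-6,-16],0],
])

```text
t: 2.1
tcp_pos: [0.6801, 0.1896, 0.1745]
tool_rot: [[-0.993, 0.119, -0.001], [0.119, 0.993, -0.0], [0.001, -0.0, -1.0]]
wrist_force: [0.5, 0.1, 0.6]
opening: 0.0798
finger_force: 0.0
```

```bash
cat > st.py <<'E'
from h import *
import sys
np.set_printoptions(precision=1,suppress=True)
def st():
    q=ctrl.get_state(); R=np.array(q['tool_rot']); print('t',round(q['t'],2),'tcp',np.array(q['tcp_pos'])*1000,'yaw',round(float(np.degrees(np.arctan2(R[1,1],R[0,1]))),1),'F',q['wrist_force'],'open',round(q['opening']*1000,1),'ff',round(float(q['finger_force']),1))
st()
for a in sys.argv[1:]:
    c,n=a.split(':'); s=snap(c,n); cv2.imwrite(f'pics/{n}v.png',cv2.resize(s['pixels'],(800,600),interpolation=cv2.INTER_CUBIC))
E
python3 st.py wrist:w1
```

```text
t 2.1 tcp [680.1 189.6 174.5] yaw 83.1 F [0.5 0.1 0.6] open 79.8 ff 0.0
```

View pics/w1v.png

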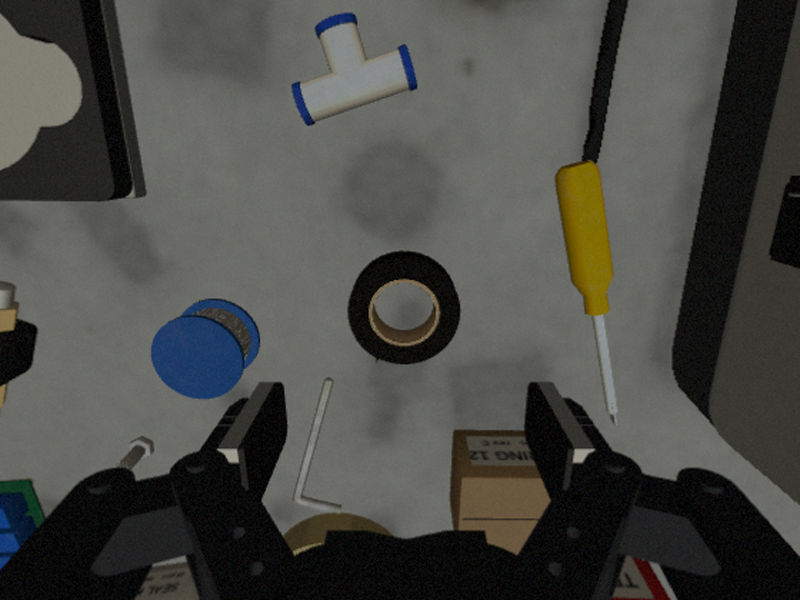

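The wrist view agrees with the map. The tape is at (404,307), the spool's top flange at (198,357), the tee bar ends at (302,103) and (408,67), and its branch end at (337,19). I'll cross-check these in world coordinates.

```bash
python3 - <<'E'
from h import *
np.set_printoptions(precision=1,suppress=True)
s=load('w1'); f=lambda q,z:w(s,np.array(q,float)/(800/560)-.3,z)[:,:2]*1000
print('tape',f([[404,307]],.0095),'spool',f([[198,357]],.029),'tee',f([[302,103],[408,67],[337,19]],.010), f([[355,85]],.01))
E
```

```text
tape [[681.2 188.1]] spool [[689.2  78.5]] tee [[572.7 152.1]
 [563.4 204.2]
 [540.1 174.5]] [[568.  178.4]]
```

>>> servo_tool([
  [[1,-1,-20],0],
  [[0,0,-20],0],
  [[0,0,-20],0],
  [[0,0,-18],0],
  [[0,0,-14],0],
  [[0,0,-9],0],
  [[0,0,0],0],
  [[0,0,0],0],
])

```text
t: 3.15
tcp_pos: [0.6804, 0.189, 0.0757]
tool_rot: [[-0.993, 0.119, 0.001], [0.119, 0.993, 0.0], [-0.001, 0.0, -1.0]]
wrist_force: [-0.4, 1.1, 0.5]
opening: 0.0801
finger_force: 0.0
```

>>> servo_tool([
  [[0,0,0],0],
  [[0,0,0],0],
  [[0,0,0],0],
  [[0,0,0],0],
  [[0,0,0],0],
  [[0,0,0],0],
  [[0,0,0],0],
  [[0,0,0],0],
], hand=55)

```text
t: 4.15
tcp_pos: [0.6807, 0.1891, 0.0765]
tool_rot: [[-0.993, 0.119, 0.003], [0.119, 0.993, 0.001], [-0.002, 0.001, -1.0]]
wrist_force: [-0.3, 0.3, 6.1]
opening: 0.0576
finger_force: 64.4
```

```bash
python3 st.py wrist:w2
```

```text
t 4.15 tcp [680.7 189.1  76.5] yaw 83.2 F [-0.3  0.3  6.1] open 57.6 ff 64.4
```

View pics/w2v.png

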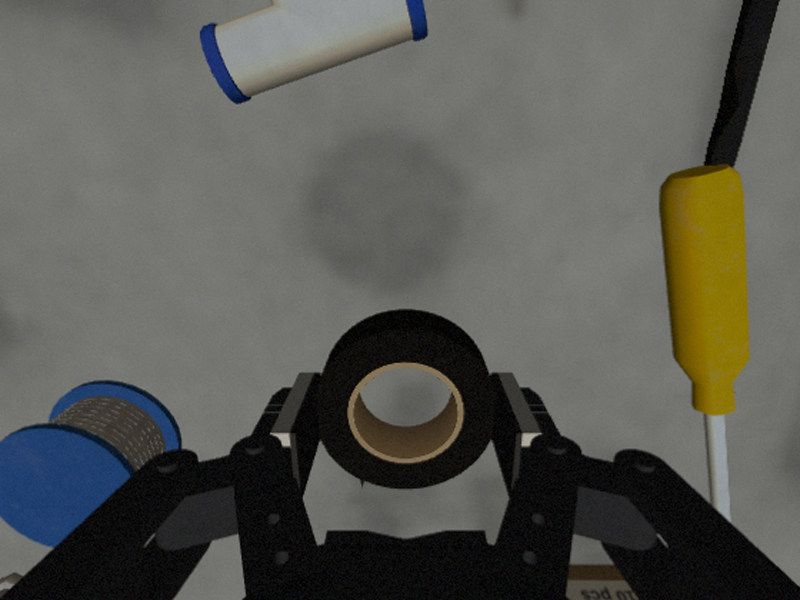

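The gripper holds the tape (top centre at about (405,398)), but the opening reads 57.6 mm. I'll check whether the pads are centred on the roll.

```bash
python3 - <<'E'
from h import *
np.set_printoptions(precision=1,suppress=True)
s=load('w2'); f=lambda q,z:w(s,np.array(q,float)/(800/560)-.3,z)[:,:2]*1000
for z in (.019,.015): print(f([[406,310],[406,488],[318,400],[493,400],[406,399]],z), p(s,[[.6807,.1891,z]])*800/560)
E
```

```text
[[645.8 193. ]
 [710.6 185.3]
 [672.9 161.3]
 [679.6 217.1]
 [675.9 189.4]] [[406.4 411.6]]
[[647.2 192.8]
 [714.  184.9]
 [675.2 160.2]
 [682.1 217.7]
 [678.3 189.1]] [[406.4 404.9]]
```

>>> servo_tool([
  [[0,0,4],0],
  [[0,0,6],0],
  [[0,0,8],0],
  [[0,0,10],0],
  [[0,0,10],0],
  [[0,0,12],0],
  [[0,0,0],0],
  [[0,0,0],0],
])

```text
t: 5.2
tcp_pos: [0.6799, 0.1889, 0.1247]
tool_rot: [[-0.993, 0.119, -0.0], [0.119, 0.993, -0.0], [0.0, -0.0, -1.0]]
wrist_force: [-0.0, -0.1, -0.7]
opening: 0.0579
finger_force: 63.9
```

```bash
python3 st.py wrist:w3 scene:s3; python3 - <<'E'
from h import *
a=load('w3')['pixels'][150:420,60:500]; b=load('s3')['pixels'][90:250,200:400]
a=cv2.resize(a,(400,245)); b=cv2.resize(b,(400,320),interpolation=cv2.INTER_CUBIC)
cv2.imwrite('pics/m3.png',np.vstack([a,b]))
E
```

```text
t 5.2 tcp [679.9 188.9 124.7] yaw 83.1 F [-0.  -0.1 -0.7] open 57.9 ff 63.9
```

View pics/m3.png

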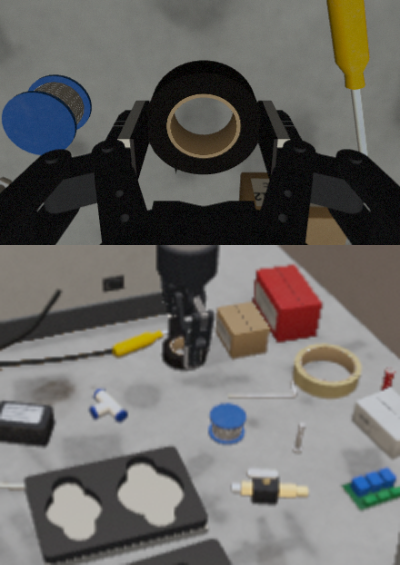

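The tape is held and roughly level. I'll carry it over its cut-out.

>>> servo_tool([
  [[-10,-13,2],0],
  [[-18,-24,0],0],
  [[-19,-27,0],0],
  [[-20,-27,0],0],
  [[-20,-27,0],0],
  [[-19,-27,0],0],
  [[-17,-24,0],0],
  [[-10,-14,0],0],
])

```text
t: 6.3
tcp_pos: [0.5461, 0.005, 0.1265]
tool_rot: [[-0.993, 0.12, -0.001], [0.12, 0.993, -0.0], [0.001, -0.0, -1.0]]
wrist_force: [0.2, -0.3, -0.5]
opening: 0.0576
finger_force: 63.9
```

```bash
python3 st.py wrist:w4
```

```text
t 6.3 tcp [546.1   5.  126.5] yaw 83.1 F [ 0.2 -0.3 -0.5] open 57.6 ff 63.9
```

View pics/w4v.png

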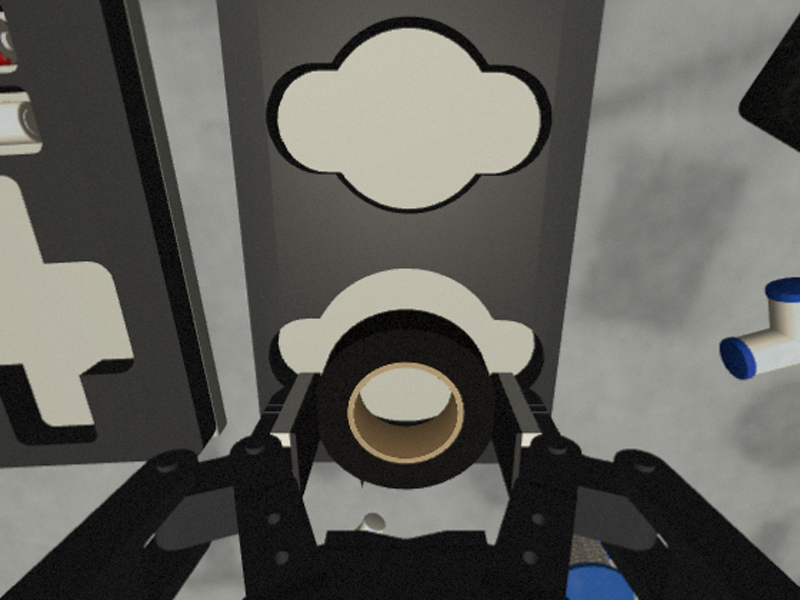

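```bash
python3 - <<'E'
from h import *
np.set_printoptions(precision=1,suppress=True)
s=load('w4'); f=lambda q,z:w(s,np.array(q,float)/(800/560)-.3,z)[:,:2]*1000
R=cv2.Rodrigues(np.array(s['rvec'],float))[0]; print('cam',-R.T@np.array(s['tvec']).ravel()*1000)
print('spool rim ends,top,bot',f([[267,120],[552,118],[409,15],[409,213]],.027)); print('spool floor',f([[277,120],[541,118],[409,28],[409,208]],.012))
a=f([[269,350],[543,350],[406,268]],.027); print('tape',a, (a[0]+a[1])/2, a[2]+39*np.array([.993,-.12]))
b=f([[218,0],[604,0],[244,280],[573,280]],.027); print('insert centreline',(b[0]+b[1])/2,(b[2]+b[3])/2,b[1]-b[0])
E
```

```text
cam [466.1  14.1 196.4]
spool rim ends,top,bot [[450.3 -32.7]
 [461.5  66.1]
 [424.5  20.2]
 [488.1  12.8]]
spool floor [[449.4 -33.1]
 [460.6  66.6]
 [424.9  20.3]
 [488.1  12.9]]
tape [[536.6 -50.8]
 [550.   60.9]
 [508.9   9.1]] [543.3   5. ] [547.6   4.5]
insert centreline [420.5  21.4] [513.8   9.6] [ 14.9 124. ]
```

>>> servo_tool([
  [[2,0,-8],0],
  [[0,0,-10],0],
  [[0,0,-8],0],
  [[0,0,-6],0],
  [[0,0,-4],0],
  [[0,0,0],0],
  [[0,0,0],0],
  [[0,0,0],0],
])

```text
t: 7.35
tcp_pos: [0.5492, 0.0059, 0.0913]
tool_rot: [[-0.993, 0.119, 0.001], [0.119, 0.993, -0.0], [-0.001, 0.0, -1.0]]
wrist_force: [0.3, -0.0, -0.7]
opening: 0.0576
finger_force: 64.0
```

>>> servo_tool([
  [[0,0,-1],0],
  [[0,0,0],0],
  [[0,0,0],0],
  [[0,0,0],0],
  [[0,0,0],0],
  [[0,0,0],0],
  [[0,0,0],0],
  [[0,0,0],0],
], hand=72)

```text
t: 8.35
tcp_pos: [0.549, 0.0059, 0.0898]
tool_rot: [[-0.993, 0.119, -0.0], [0.119, 0.993, 0.0], [0.0, -0.0, -1.0]]
wrist_force: [0.4, 0.2, -0.7]
opening: 0.072
finger_force: 0.0
```

>>> servo_tool([
  [[0,0,6],0],
  [[0,0,10],0],
  [[0,0,12],0],
  [[0,0,14],0],
  [[0,0,14],0],
  [[0,0,14],0],
  [[0,0,10],0],
  [[0,0,0],0],
])

```text
t: 9.35
tcp_pos: [0.5494, 0.0059, 0.1711]
tool_rot: [[-0.993, 0.119, 0.002], [0.119, 0.993, -0.0], [-0.002, 0.0, -1.0]]
wrist_force: [-0.1, 0.2, -0.5]
opening: 0.0722
finger_force: 0.0
```

```bash
python3 st.py wrist:w5
```

```text
t 9.35 tcp [549.4   5.9 171.1] yaw 83.2 F [-0.1  0.2 -0.5] open 72.2 ff 0.0
```

View pics/w5v.png

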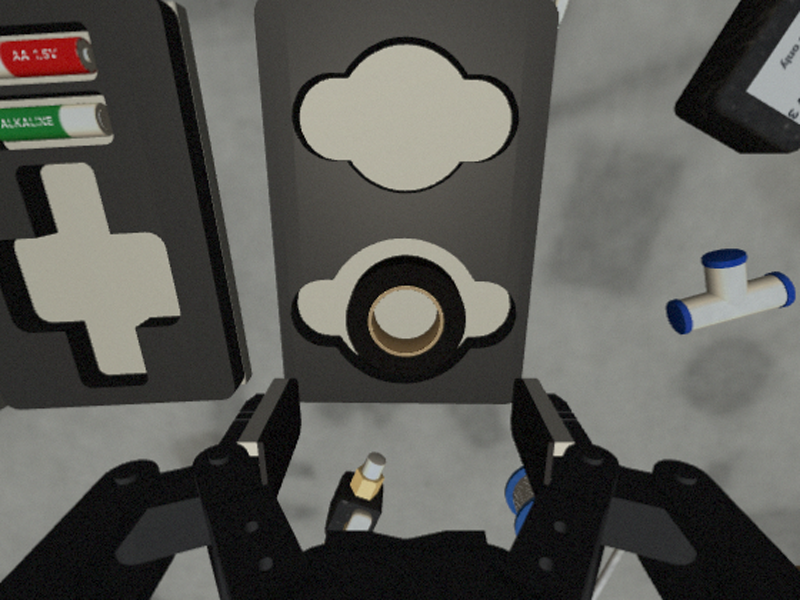

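The tape lies flat in its cut-out at (405,319). The spool is next.

>>> servo_tool([
  [[10,5,0],0],
  [[19,10,-5],0],
  [[20,11,-6],0],
  [[20,11,-6],0],
  [[20,11,-6],0],
  [[20,10,-6],0],
  [[19,10,-6],0],
  [[11,5,-5],0],
], hand=63)

```text
t: 10.4
tcp_pos: [0.6886, 0.0798, 0.1281]
tool_rot: [[-0.993, 0.119, -0.002], [0.119, 0.993, 0.0], [0.002, -0.0, -1.0]]
wrist_force: [-0.4, 0.2, 0.1]
opening: 0.0629
finger_force: 0.0
```

>>> servo_tool([
  [[0,0,-12],0],
  [[0,0,-16],0],
  [[0,0,-14],0],
  [[0,0,-10],0],
  [[0,0,-5],0],
  [[0,0,0],0],
  [[0,0,0],0],
  [[0,0,0],0],
])

```text
t: 11.4
tcp_pos: [0.6883, 0.079, 0.0737]
tool_rot: [[-0.993, 0.119, 0.001], [0.119, 0.993, 0.0], [-0.001, 0.0, -1.0]]
wrist_force: [0.0, 0.2, -0.8]
opening: 0.0629
finger_force: 0.0
```

```bash
python3 st.py wrist:w6
```

```text
t 11.4 tcp [688.3  79.   73.7] yaw 83.2 F [ 0.   0.2 -0.8] open 62.9 ff 0.0
```

View pics/w6v.png

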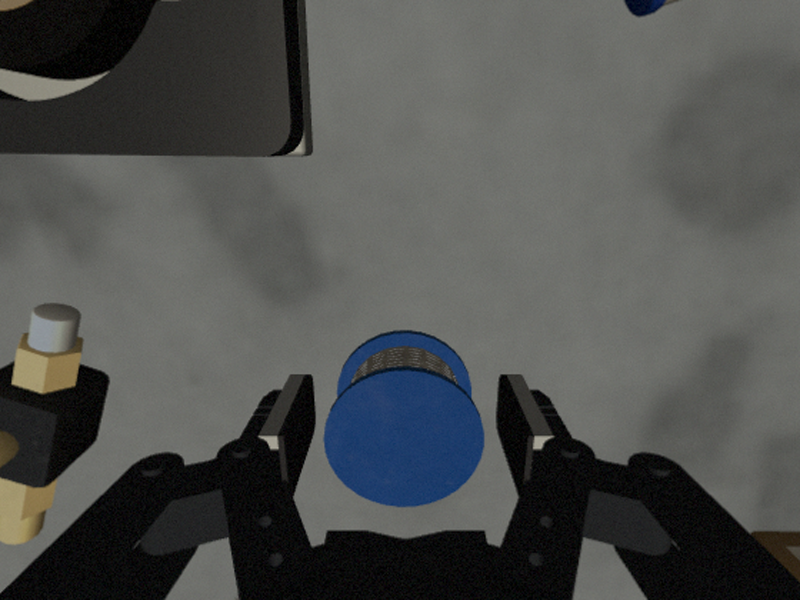

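The spool is centred between the pads. I'll work out how high the pad tips are from the inner tip corners at (314,376) and (499,376).

```bash
python3 - <<'E'
from h import *
np.set_printoptions(precision=1,suppress=True)
for n,q,o in (('w6',[[314,376],[499,376]],62.9),('w2',[[320,374],[491,374]],57.6),('w5',[[300,380],[513,380]],72.2)):
    s=load(n)
    for z in (-.01,-.005,0,.005,.01,.015,.02):
        a=w(s,np.array(q,float)/(800/560)-.3,z+(0.09 if n=='w5' else 0))*1000; print(n,z*1000,np.linalg.norm(a[0]-a[1]),o,a.mean(0))
E
```

```text
w6 -10.0 70.21901402225475 62.9 [689.1  78.8 -10. ]
w6 -5.0 67.9304500695871 62.9 [686.5  79.1  -5. ]
w6 0 65.64188611691944 62.9 [683.9  79.4   0. ]
w6 5.0 63.35332216425177 62.9 [681.2  79.7   5. ]
w6 10.0 61.06475821158411 62.9 [678.6  80.   10. ]
w6 15.0 58.77619425891646 62.9 [675.9  80.3  15. ]
w6 20.0 56.48763030624882 62.9 [673.3  80.6  20. ]
w2 -10.0 65.99925692634788 57.6 [682.2 188.5 -10. ]
w2 -5.0 63.885707695455906 57.6 [679.6 188.8  -5. ]
w2 0 61.772158464563915 57.6 [677.  189.1   0. ]
w2 5.0 59.65860923367196 57.6 [674.3 189.4   5. ]
w2 10.0 57.54506000277996 57.6 [671.7 189.7  10. ]
w2 15.0 55.43151077188798 57.6 [669.1 190.   15. ]
w2 20.0 53.317961540996 57.6 [666.5 190.4  20. ]
w5 -10.0 85.00855916976226 72.2 [556.    5.1  80. ]
w5 -5.0 82.36455672701909 72.2 [553.3   5.4  85. ]
w5 0 79.72055428427592 72.2 [550.6   5.7  90. ]
w5 5.0 77.07655184153273 72.2 [547.9   6.   95. ]
w5 10.0 74.43254939878955 72.2 [545.2   6.3 100. ]
w5 15.0 71.78854695604636 72.2 [542.5   6.6 105. ]
w5 20.0 69.14454451330316 72.2 [539.8   6.9 110. ]
```

>>> servo_tool([
  [[0,-1,-1],0],
  [[0,0,-1],0],
  [[0,0,0],0],
  [[0,0,0],0],
  [[0,0,0],0],
  [[0,0,0],0],
  [[0,0,0],0],
  [[0,0,0],0],
], hand=40)

```text
t: 12.45
tcp_pos: [0.6884, 0.078, 0.0731]
tool_rot: [[-0.993, 0.119, 0.002], [0.119, 0.993, 0.0], [-0.002, 0.0, -1.0]]
wrist_force: [-2.9, 0.5, 6.7]
opening: 0.0449
finger_force: 73.7
```

>>> servo_tool([
  [[0,0,4],0],
  [[0,0,7],0],
  [[0,0,8],0],
  [[0,0,10],0],
  [[0,0,12],0],
  [[0,0,12],0],
  [[0,0,7],0],
  [[0,0,0],0],
])

```text
t: 13.45
tcp_pos: [0.6884, 0.078, 0.132]
tool_rot: [[-0.993, 0.119, 0.002], [0.119, 0.993, 0.0], [-0.002, 0.0, -1.0]]
wrist_force: [0.9, 0.7, -1.7]
opening: 0.0449
finger_force: 73.7
```

```bash
python3 st.py wrist:w7
```

```text
t 13.45 tcp [688.4  78.  132. ] yaw 83.1 F [ 0.9  0.7 -1.7] open 44.9 ff 73.7
```

View pics/w7v.png

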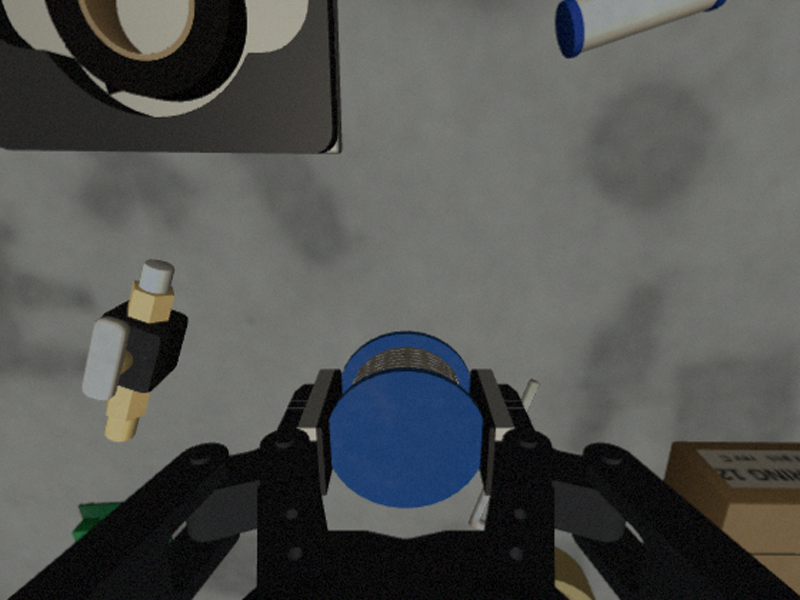

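The spool is held level. I'll carry it to (456,17).

>>> servo_tool([
  [[-15,-4,0],0],
  [[-33,-9,0],0],
  [[-33,-9,0],0],
  [[-33,-9,0],0],
  [[-33,-9,0],0],
  [[-33,-9,0],0],
  [[-33,-8,0],0],
  [[-19,-5,0],0],
])

```text
t: 14.5
tcp_pos: [0.4544, 0.0157, 0.1301]
tool_rot: [[-0.993, 0.119, -0.001], [0.119, 0.993, -0.0], [0.001, -0.0, -1.0]]
wrist_force: [-0.2, 0.2, -1.2]
opening: 0.0446
finger_force: 73.8
```

>>> servo_tool([
  [[0,0,0],0],
  [[0,0,-8],0],
  [[0,0,-10],0],
  [[0,0,-8],0],
  [[0,0,-6],0],
  [[0,0,-4],0],
  [[0,0,-3],0],
  [[0,0,0],0],
])

```text
t: 15.5
tcp_pos: [0.456, 0.0159, 0.0918]
tool_rot: [[-0.993, 0.119, -0.0], [0.119, 0.993, -0.0], [0.0, -0.0, -1.0]]
wrist_force: [-0.4, 0.7, -1.8]
opening: 0.0443
finger_force: 73.8
```

>>> servo_tool([
  [[0,1,-3],0],
  [[0,0,-2],0],
  [[0,0,0],0],
  [[0,0,0],0],
  [[0,0,0],0],
  [[0,0,0],0],
  [[0,0,0],0],
  [[0,0,0],0],
])

```text
t: 16.5
tcp_pos: [0.456, 0.0169, 0.0869]
tool_rot: [[-0.993, 0.119, 0.0], [0.119, 0.993, 0.0], [-0.0, 0.0, -1.0]]
wrist_force: [0.4, 0.6, -1.6]
opening: 0.0446
finger_force: 73.8
```

>>> servo_tool([
  [[0,0,0],0],
  [[0,0,0],0],
  [[0,0,0],0],
  [[0,0,0],0],
  [[0,0,0],0],
  [[0,0,0],0],
  [[0,0,0],0],
  [[0,0,0],0],
], hand=62)

```text
t: 17.5
tcp_pos: [0.456, 0.017, 0.0869]
tool_rot: [[-0.993, 0.119, -0.0], [0.119, 0.993, 0.0], [0.0, 0.0, -1.0]]
wrist_force: [0.6, -0.1, -0.3]
opening: 0.062
finger_force: 0.0
```

>>> servo_tool([
  [[0,0,6],0],
  [[0,0,10],0],
  [[0,0,14],0],
  [[0,0,14],0],
  [[0,0,14],0],
  [[0,10,14],0],
  [[0,20,10],0],
  [[0,20,6],0],
])

```text
t: 18.5
tcp_pos: [0.4562, 0.068, 0.1762]
tool_rot: [[-0.993, 0.12, 0.001], [0.12, 0.993, 0.0], [-0.001, 0.001, -1.0]]
wrist_force: [0.7, -0.4, 0.7]
opening: 0.0621
finger_force: 0.0
```

>>> servo_tool([
  [[0,12,0],-3],
  [[0,18,0],-4],
  [[-1,18,0],-4],
  [[-1,18,0],-4],
  [[-1,18,0],-4],
  [[-1,17,0],-4],
  [[-1,12,0],-3],
  [[0,6,0],-2],
], hand=66)

```text
t: 19.5
tcp_pos: [0.4507, 0.1872, 0.1754]
tool_rot: [[-0.821, 0.572, -0.0], [0.572, 0.821, 0.0], [0.0, 0.0, -1.0]]
wrist_force: [0.6, -0.7, -0.2]
opening: 0.0658
finger_force: 0.0
```

```bash
python3 st.py wrist:w8
```

```text
t 19.5 tcp [450.7 187.2 175.4] yaw 55.1 F [ 0.6 -0.7 -0.2] open 65.8 ff 0.0
```

View pics/w8v.png

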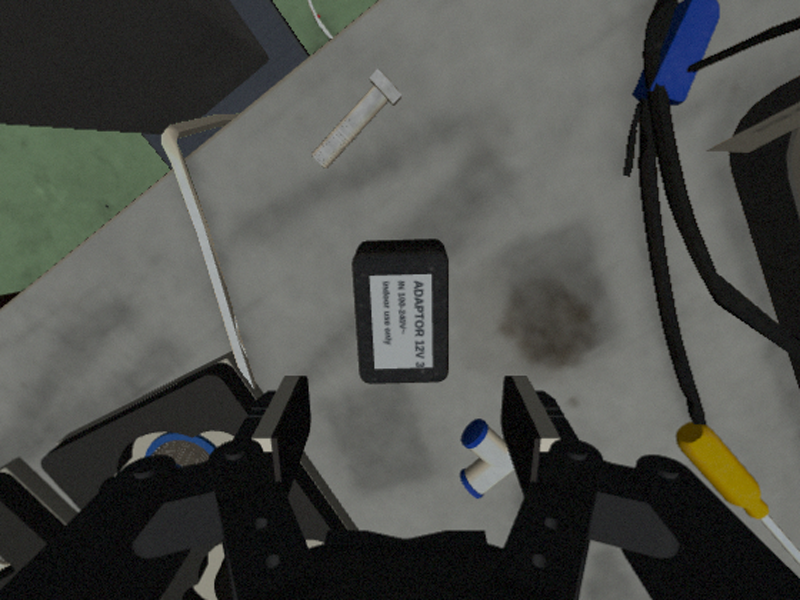

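The adaptor lies between the fingers. Its label corners are (370,275), (431,275), (434,369) and (373,370), and its top-face bottom edge runs (363,381)-(446,380).

```bash
python3 - <<'E'
from h import *
np.set_printoptions(precision=1,suppress=True)
s=load('w8'); f=lambda q,z:w(s,np.array(q,float)/(800/560)-.3,z)[:,:2]*1000
ang=lambda v:np.degrees(np.arctan2(v[1],v[0]))
l=f([[370,275],[431,275],[434,369],[373,370]],.034); print('label',l.mean(0),ang(l[0]-l[3]),ang(l[1]-l[2]),ang(l[1]-l[0]),np.linalg.norm(l[0]-l[1]))
e=f([[361,378],[448,376],[446,300],[357,300]],.034); print('edges',ang(e[2]-e[1]),ang(e[3]-e[0]),np.linalg.norm(e[1]-e[0]),(e[0]+e[1])/2,(e[2]+e[3])/2)
b=f([[402,382]],.034); print(b)
print(p(s,[[.4507,.1872,.034]])*800/560)
E
```

```text
label [451.4 184.3] 145.52398772375437 147.97010722403414 55.187968183264985 29.54630699673951
edges 148.22945390233198 146.0476202652649 45.49009165338757 [476.5 168.3] [440.9 191.3]
[[478.2 165.5]]
[[405.6 319.3]]
```

>>> servo_tool([
  [[0,-2,-16],1],
  [[0,0,-20],0],
  [[0,0,-20],0],
  [[0,0,-18],0],
  [[0,0,-14],0],
  [[0,0,-9],0],
  [[0,0,-4],0],
  [[0,0,0],0],
])

```text
t: 20.55
tcp_pos: [0.4511, 0.184, 0.0741]
tool_rot: [[-0.831, 0.557, 0.0], [0.557, 0.831, 0.0], [-0.0, 0.0, -1.0]]
wrist_force: [-0.2, 1.0, 0.1]
opening: 0.0658
finger_force: 0.0
```

>>> servo_tool([
  [[0,0,0],0],
  [[0,0,0],0],
  [[0,0,0],0],
  [[0,0,0],0],
  [[0,0,0],0],
  [[0,0,0],0],
  [[0,0,0],0],
  [[0,0,0],0],
], hand=38)

```text
t: 21.55
tcp_pos: [0.4516, 0.1841, 0.0749]
tool_rot: [[-0.831, 0.557, 0.002], [0.557, 0.831, 0.001], [-0.001, 0.002, -1.0]]
wrist_force: [0.4, 1.3, 6.1]
opening: 0.0469
finger_force: 63.9
```

>>> servo_tool([
  [[0,0,4],0],
  [[0,0,8],0],
  [[0,0,10],0],
  [[0,0,12],0],
  [[0,0,14],0],
  [[0,0,14],0],
  [[0,0,8],0],
  [[0,0,0],0],
])

```text
t: 22.55
tcp_pos: [0.4514, 0.184, 0.1448]
tool_rot: [[-0.831, 0.557, 0.002], [0.557, 0.831, 0.0], [-0.001, 0.001, -1.0]]
wrist_force: [-0.1, 1.4, -2.5]
opening: 0.0471
finger_force: 63.4
```

>>> servo_tool([
  [[3,-15,0],2],
  [[5,-30,0],2],
  [[5,-32,0],2],
  [[5,-32,0],2],
  [[5,-33,0],2],
  [[5,-33,0],2],
  [[6,-33,0],3],
  [[6,-33,0],3],
])

```text
t: 23.55
tcp_pos: [0.4908, -0.0581, 0.1431]
tool_rot: [[-0.962, 0.272, -0.001], [0.272, 0.962, 0.0], [0.001, -0.0, -1.0]]
wrist_force: [-0.1, 0.6, -1.5]
opening: 0.0474
finger_force: 63.1
```

>>> servo_tool([
  [[6,-33,0],3],
  [[6,-33,0],3],
  [[6,-33,0],3],
  [[6,-33,0],3],
  [[5,-33,0],3],
  [[5,-33,0],2],
  [[5,-30,0],2],
  [[3,-17,0],0],
])

```text
t: 24.55
tcp_pos: [0.5327, -0.3032, 0.1428]
tool_rot: [[-0.999, -0.054, -0.001], [-0.054, 0.999, 0.001], [0.001, 0.001, -1.0]]
wrist_force: [0.5, -0.4, -1.8]
opening: 0.0469
finger_force: 63.1
```

```bash
python3 st.py wrist:w9 top:t9
```

```text
t 24.55 tcp [ 532.7 -303.2  142.8] yaw 93.1 F [ 0.5 -0.4 -1.8] open 46.9 ff 63.1
```

View pics/w9v.png

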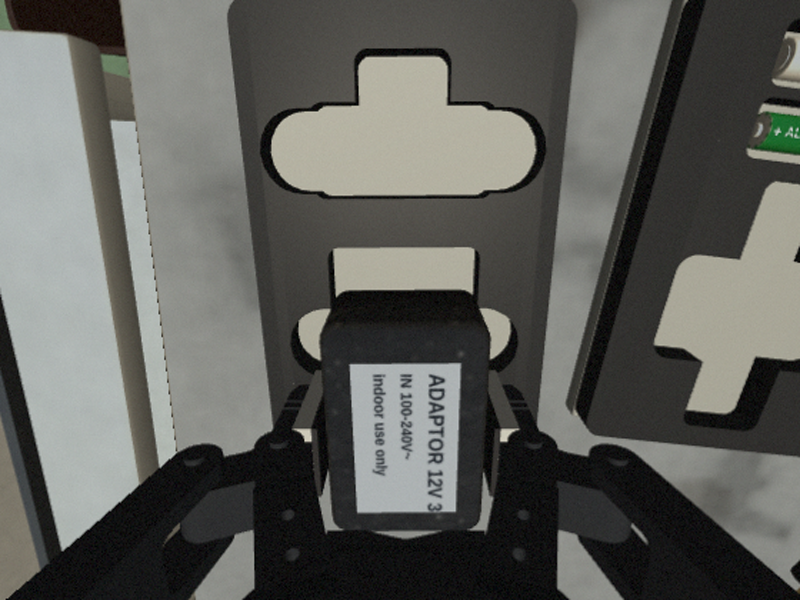

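The adaptor hangs squarely above its cut-out, whose well ends are at 291 and 516 with its near edge at row 247. The tee slot spans 261-546 at the rim, with its bar across rows 102-197. I'll convert these to world positions.

```bash
python3 - <<'E'
from h import *
np.set_printoptions(precision=1,suppress=True)
s=load('w9'); f=lambda q,z:w(s,np.array(q,float)/(800/560)-.3,z)[:,:2]*1000
ang=lambda v:np.degrees(np.arctan2(v[1],v[0]))
t=f([[261,150],[546,148],[403,102],[403,197]],.027); print('tee ends',t[0],t[1],(t[0]+t[1])/2,'bar mid',(t[2]+t[3])/2, 'yaw',ang(t[0]-t[1])) 
print('stem end', f([[403,48]],.027), 'stem top-of-tee', f([[403,56]],.012))
a=f([[291,338],[516,338]],.027); e=f([[330,247],[477,247]],.027); print('adap wells',a,a.mean(0),'near edge',e,e.mean(0),'yaw',ang(e[0]-e[1]))
c=f([[238,130],[564,130],[262,320],[549,320]],.027); print('edges mid',(c[0]+c[1])/2,(c[2]+c[3])/2, np.linalg.norm(c[0]-c[1]))
# held adaptor bottom far edge z? top z: TCP-74.9+34
q=ctrl.get_state()['tcp_pos'][2]; h=f([[325,380],[488,380],[328,520],[485,525]],q-.0409); print('held',h.mean(0),ang(h[1]-h[3]),ang(h[0]-h[2]))
b=f([[336,291],[478,291]],q-.0749); print('held far bottom',b)
E
```

```text
tee ends [ 455.  -364.4] [ 448.2 -253.4] [ 451.6 -308.9] bar mid [ 452.3 -309. ] yaw -86.49033221814209
stem end [[ 416.6 -310.9]] stem top-of-tee [[ 416.6 -311. ]]
adap wells [[ 534.1 -354.7]
 [ 528.7 -254.5]] [ 531.4 -304.6] near edge [[ 492.  -337.4]
 [ 488.6 -276.2]] [ 490.3 -306.8] yaw -86.89019261158396
edges mid [ 444.7 -310.1] [ 522.7 -304.1] 125.60842282245629
held [ 536.3 -303.2] -174.6789721015713 -178.95918011154205
held far bottom [[ 498.  -328.9]
 [ 495.5 -281.4]]
```

>>> servo_tool([
  [[1,-1,-8],0],
  [[0,0,-12],0],
  [[0,0,-12],0],
  [[0,0,-9],0],
  [[0,0,-6],0],
  [[0,0,-4],0],
  [[0,0,-3],0],
  [[0,0,0],0],
])

```text
t: 25.65
tcp_pos: [0.534, -0.3031, 0.0899]
tool_rot: [[-0.998, -0.055, -0.0], [-0.055, 0.998, -0.0], [0.0, -0.0, -1.0]]
wrist_force: [-0.6, 0.6, -1.0]
opening: 0.0472
finger_force: 63.2
```

>>> servo_tool([
  [[0,0,0],0],
  [[0,0,0],0],
  [[0,0,0],0],
  [[0,0,0],0],
  [[0,0,0],0],
  [[0,0,0],0],
  [[0,0,0],0],
  [[0,0,0],0],
], hand=62)

```text
t: 26.65
tcp_pos: [0.534, -0.3031, 0.0899]
tool_rot: [[-0.998, -0.055, 0.0], [-0.055, 0.998, 0.0], [-0.0, 0.0, -1.0]]
wrist_force: [0.4, -0.6, -0.6]
opening: 0.0622
finger_force: 0.0
```

>>> servo_tool([
  [[0,0,6],0],
  [[0,0,10],0],
  [[0,0,14],0],
  [[0,0,14],0],
  [[0,0,14],0],
  [[0,0,14],0],
  [[0,0,10],0],
  [[0,0,0],0],
])

```text
t: 27.65
tcp_pos: [0.5343, -0.3033, 0.1731]
tool_rot: [[-0.998, -0.055, 0.002], [-0.055, 0.998, -0.001], [-0.002, -0.001, -1.0]]
wrist_force: [-0.1, -0.3, 0.3]
opening: 0.0621
finger_force: 0.0
```

```bash
python3 st.py wrist:w10
```

```text
t 27.65 tcp [ 534.3 -303.3  173.1] yaw 93.2 F [-0.1 -0.3  0.3] open 62.1 ff 0.0
```

>>> servo_tool([
  [[1,16,0],0],
  [[2,30,0],1],
  [[2,33,0],1],
  [[2,33,0],1],
  [[2,33,0],0],
  [[2,33,0],1],
  [[2,33,0],0],
  [[2,33,0],1],
], hand=72)

```text
t: 28.7
tcp_pos: [0.5484, -0.0569, 0.1711]
tool_rot: [[-0.99, -0.143, -0.001], [-0.143, 0.99, 0.001], [0.001, 0.001, -1.0]]
wrist_force: [0.6, 0.2, -0.0]
opening: 0.0721
finger_force: 0.0
```

>>> servo_tool([
  [[3,33,-2],0],
  [[3,33,-4],1],
  [[3,33,-6],0],
  [[3,33,-6],1],
  [[3,33,-6],0],
  [[2,33,-6],0],
  [[1,28,-6],0],
  [[1,13,-4],0],
])

```text
t: 29.7
tcp_pos: [0.5669, 0.1818, 0.1307]
tool_rot: [[-0.984, -0.178, -0.002], [-0.178, 0.984, -0.0], [0.002, 0.0, -1.0]]
wrist_force: [-0.4, -0.4, -0.2]
opening: 0.072
finger_force: 0.0
```

```bash
python3 st.py wrist:w11; python3 - <<'E'
from h import *
np.set_printoptions(precision=1,suppress=True)
s=load('w11'); im=s['pixels'].astype(int)
m=((im[...,0]-im[...,2]>50)).astype(np.uint8)
n,l,stt,c=cv2.connectedComponentsWithStats(m)
for i in range(1,n):
    if stt[i,4]>25: print(stt[i],c[i],w(s,[c[i]],.010)[0]*1000)
# held-label check of adaptor
s=load('w10'); g=cv2.cvtColor(s['pixels'],cv2.COLOR_BGR2GRAY); cv2.imwrite('pics/g10.png',g)
E
```

```text
t 29.7 tcp [566.9 181.8 130.7] yaw 100.3 F [-0.4 -0.4 -0.2] open 72.0 ff 0.0
[  0   0  48  40 670] [28.  23.9] [471.7  26.1  10. ]
[264 197  30   9 179] [278.5 201.4] [544.7 174.1  10. ]
[235 224   7  28 150] [237.6 238.2] [574.3 152.1  10. ]
[317 224   6  27 133] [319.9 237.7] [564.3 205.1  10. ]
```

The collars put the tee's middle at (569,178.7) with its tube at 100.7°, which matches. I'll descend and grip.

>>> servo_tool([
  [[1,-2,-10],0],
  [[1,-1,-14],0],
  [[0,0,-14],0],
  [[0,0,-10],0],
  [[0,0,-6],0],
  [[0,0,-3],0],
  [[0,0,0],0],
  [[0,0,0],0],
])

```text
t: 30.75
tcp_pos: [0.5703, 0.1771, 0.0754]
tool_rot: [[-0.984, -0.176, 0.001], [-0.176, 0.984, 0.0], [-0.001, 0.0, -1.0]]
wrist_force: [-0.5, 0.3, -0.1]
opening: 0.0718
finger_force: 0.0
```

>>> servo_tool([
  [[0,0,0],0],
  [[0,0,0],0],
  [[0,0,0],0],
  [[0,0,0],0],
  [[0,0,0],0],
  [[0,0,0],0],
  [[0,0,0],0],
  [[0,0,0],0],
], hand=48)

```text
t: 31.75
tcp_pos: [0.5705, 0.1771, 0.0758]
tool_rot: [[-0.984, -0.176, 0.002], [-0.176, 0.984, 0.0], [-0.002, 0.0, -1.0]]
wrist_force: [1.2, 0.2, 5.9]
opening: 0.0541
finger_force: 63.4
```

>>> servo_tool([
  [[0,0,4],0],
  [[0,0,8],0],
  [[0,0,10],0],
  [[0,0,12],0],
  [[0,0,14],0],
  [[0,0,14],0],
  [[0,0,8],0],
  [[0,0,0],0],
])

```text
t: 32.75
tcp_pos: [0.5704, 0.177, 0.146]
tool_rot: [[-0.984, -0.176, 0.002], [-0.176, 0.984, 0.0], [-0.002, 0.0, -1.0]]
wrist_force: [0.3, 0.2, -0.2]
opening: 0.0545
finger_force: 63.0
```

```bash
python3 st.py wrist:w12; python3 - <<'E'
from h import *
np.set_printoptions(precision=1,suppress=True)
s=load('w12'); im=s['pixels'].astype(int)
m=((im[...,0]-im[...,2]>50)).astype(np.uint8)
n,l,stt,c=cv2.connectedComponentsWithStats(m)
z=ctrl.get_state()['tcp_pos'][2]-.0625
for i in range(1,n):
    if stt[i,4]>25: print(stt[i],c[i],w(s,[c[i]],z)[0]*1000)
E
```

```text
t 32.75 tcp [570.4 177.  146. ] yaw 100.1 F [ 0.3  0.2 -0.2] open 54.5 ff 63.0
[  0   0  38  30 843] [14.9 12. ] [476.8  59.7  82.6]
[ 14   0  62  40 694] [52.4 25. ] [478.7  72.9  82.6]
[264 224  41  14 361] [283.7 230.9] [544.6 171.9  82.6]
[225 259   8  37 238] [228.2 277.5] [572.9 150.   82.6]
[335 259   9  37 218] [339.1 277.9] [563.7 202.3  82.6]
```

>>> servo_tool([
  [[-4,-16,0],0],
  [[-7,-30,0],-1],
  [[-8,-32,0],-1],
  [[-8,-33,0],-1],
  [[-8,-33,0],0],
  [[-8,-33,0],0],
  [[-8,-33,0],0],
  [[-8,-33,0],0],
])

```text
t: 33.8
tcp_pos: [0.5098, -0.0678, 0.1441]
tool_rot: [[-0.992, -0.124, -0.001], [-0.124, 0.992, -0.0], [0.001, 0.0, -1.0]]
wrist_force: [0.4, -0.5, 0.3]
opening: 0.0541
finger_force: 63.0
```

>>> servo_tool([
  [[-8,-33,0],-1],
  [[-8,-33,0],-1],
  [[-8,-33,0],-1],
  [[-8,-33,0],-1],
  [[-8,-33,0],0],
  [[-8,-32,0],0],
  [[-7,-29,0],0],
  [[-4,-16,0],0],
])

```text
t: 34.8
tcp_pos: [0.4506, -0.3095, 0.1442]
tool_rot: [[-0.999, -0.053, -0.001], [-0.053, 0.999, 0.001], [0.001, 0.001, -1.0]]
wrist_force: [0.5, 0.1, -0.1]
opening: 0.0542
finger_force: 63.0
```

>>> servo_tool([
  [[0,0,0],0],
  [[0,0,-8],0],
  [[0,0,-10],0],
  [[0,0,-8],0],
  [[0,0,-4],0],
  [[0,0,0],0],
  [[0,0,0],0],
  [[0,0,0],0],
])

```text
t: 35.8
tcp_pos: [0.4522, -0.3082, 0.1153]
tool_rot: [[-0.998, -0.055, 0.001], [-0.055, 0.998, -0.0], [-0.001, -0.001, -1.0]]
wrist_force: [-1.0, -0.1, -0.2]
opening: 0.0538
finger_force: 63.0
```

```bash
python3 st.py wrist:w13; python3 - <<'E'
from h import *
np.set_printoptions(precision=1,suppress=True)
s=load('w13'); im=s['pixels'].astype(int)
m=((im[...,0]-im[...,2]>50)).astype(np.uint8)
n,l,stt,c=cv2.connectedComponentsWithStats(m)
z=ctrl.get_state()['tcp_pos'][2]-.0658
for i in range(1,n):
    if stt[i,4]>25: print(stt[i],c[i],w(s,[c[i]],z)[0]*1000)
E
```

```text
t 35.8 tcp [ 452.2 -308.2  115.3] yaw 93.1 F [-1.  -0.1 -0.2] open 53.8 ff 63.0
[264 221  41  17 443] [284.3 229.9] [ 426.4 -309.9   49.5]
[225 258   8  38 253] [228.2 276.8] [ 452.5 -335.7   49.5]
[335 259   9  37 233] [339.2 277.7] [ 450.  -281.7   49.5]
```

>>> servo_tool([
  [[1,0,-7],0],
  [[0,0,-7],0],
  [[0,0,-5],0],
  [[0,0,-4],0],
  [[0,0,-3],0],
  [[0,0,0],0],
  [[0,0,0],0],
  [[0,0,0],0],
])

```text
t: 36.85
tcp_pos: [0.4531, -0.3081, 0.0891]
tool_rot: [[-0.998, -0.055, 0.0], [-0.055, 0.998, -0.0], [-0.0, -0.0, -1.0]]
wrist_force: [-0.2, 0.1, -0.7]
opening: 0.0541
finger_force: 63.0
```

>>> servo_tool([
  [[0,0,0],0],
  [[0,0,0],0],
  [[0,0,0],0],
  [[0,0,0],0],
  [[0,0,0],0],
  [[0,0,0],0],
  [[0,0,0],0],
  [[0,0,0],0],
], hand=66)

```text
t: 37.85
tcp_pos: [0.453, -0.3081, 0.0889]
tool_rot: [[-0.998, -0.055, -0.0], [-0.055, 0.998, 0.0], [0.0, 0.0, -1.0]]
wrist_force: [0.2, 0.6, 0.3]
opening: 0.0663
finger_force: 0.0
```

>>> servo_tool([
  [[0,0,6],0],
  [[0,0,10],0],
  [[0,0,14],0],
  [[0,0,14],0],
  [[0,0,14],0],
  [[0,0,14],0],
  [[0,0,10],0],
  [[0,0,0],0],
])

```text
t: 38.85
tcp_pos: [0.4533, -0.3083, 0.172]
tool_rot: [[-0.998, -0.055, 0.001], [-0.055, 0.998, -0.001], [-0.001, -0.001, -1.0]]
wrist_force: [0.0, -1.0, -0.3]
opening: 0.0661
finger_force: 0.0
```

```bash
python3 st.py wrist:w14; python3 - <<'E'
from h import *
np.set_printoptions(precision=1,suppress=True)
s=load('w14'); im=s['pixels'].astype(int)
m=((im[...,0]-im[...,2]>50)).astype(np.uint8)
n,l,stt,c=cv2.connectedComponentsWithStats(m)
for i in range(1,n):
    if stt[i,4]>25: print(stt[i],c[i],w(s,[c[i]],.022)[0]*1000)
E
```

```text
t 38.85 tcp [ 453.3 -308.3  172. ] yaw 93.2 F [ 0.  -1.  -0.3] open 66.1 ff 0.0
[272 179  26   9 168] [284.8 183.6] [ 426.2 -309.6   22. ]
[246 205   5  24 116] [248.1 216.7] [ 452.7 -335.3   22. ]
[318 205   6  25 120] [320.6 217.3] [ 450.2 -281.7   22. ]
```

The tee sits at (451.5,-308.5), 1 mm from its goal. The valve is next, passing clear of the bin.

>>> servo_tool([
  [[1,14,0],0],
  [[2,25,0],-2],
  [[3,30,0],-2],
  [[3,30,0],-2],
  [[4,30,0],-2],
  [[4,30,0],-2],
  [[5,30,0],-2],
  [[5,29,0],-3],
], hand=50)

```text
t: 39.9
tcp_pos: [0.4795, -0.0882, 0.1701]
tool_rot: [[-0.978, 0.206, -0.001], [0.206, 0.978, 0.001], [0.001, 0.0, -1.0]]
wrist_force: [0.4, 0.3, 0.5]
opening: 0.0499
finger_force: 0.0
```

>>> servo_tool([
  [[20,10,0],-3],
  [[28,8,-2],-3],
  [[30,7,-2],-2],
  [[30,6,-2],-2],
  [[30,6,-2],-2],
  [[28,6,-2],-2],
  [[20,4,-2],-2],
  [[12,2,0],0],
])

```text
t: 40.9
tcp_pos: [0.6781, -0.0397, 0.1573]
tool_rot: [[-0.884, 0.467, -0.002], [0.467, 0.884, 0.001], [0.002, -0.001, -1.0]]
wrist_force: [-0.3, -0.5, -0.3]
opening: 0.0501
finger_force: 0.0
```

```bash
python3 st.py wrist:w15; python3 - <<'E'
from h import *
np.set_printoptions(precision=1,suppress=True)
ang=lambda v:np.degrees(np.arctan2(v[1],v[0]))
s=load('w15'); im=s['pixels'].astype(int)
m=((im[...,2]-im[...,0]>40)).astype(np.uint8)
n,l,stt,c=cv2.connectedComponentsWithStats(m)
for i in range(1,n):
    if stt[i,4]>60: print(stt[i],c[i],w(s,[c[i]],.016)[0]*1000)
st=ctrl.get_state()['tcp_pos']; print('tcp px',p(s,[[st[0],st[1],.028]]))
E
```

```text
t 40.9 tcp [678.1 -39.7 157.3] yaw 62.2 F [-0.3 -0.5 -0.3] open 50.1 ff 0.0
[213   0  70  41 335] [247.6  24.1] [556.5  -0.1  16. ]
[269 185  26  19 420] [281.1 193.8] [657.3 -31.2  16. ]
[269 250  24  39 673] [280.1 269. ] [708.6 -59.2  16. ]
[ 519  301   41   88 1028] [536.1 347.9] [870.2  92.5  16. ]
tcp px [[284.8 231.1]]
```

>>> servo_tool([
  [[-1,-2,-14],0],
  [[0,0,-18],0],
  [[0,0,-17],0],
  [[0,0,-14],0],
  [[0,0,-10],0],
  [[0,0,-6],0],
  [[0,0,-3],0],
  [[0,0,0],0],
])

```text
t: 41.95
tcp_pos: [0.6771, -0.0431, 0.0771]
tool_rot: [[-0.884, 0.467, 0.0], [0.467, 0.884, -0.0], [-0.0, 0.0, -1.0]]
wrist_force: [0.7, 0.4, 0.1]
opening: 0.05
finger_force: 0.0
```

>>> servo_tool([
  [[0,0,0],0],
  [[0,0,0],0],
  [[0,0,0],0],
  [[0,0,0],0],
  [[0,0,0],0],
  [[0,0,0],0],
  [[0,0,0],0],
  [[0,0,0],0],
], hand=18)

```text
t: 42.95
tcp_pos: [0.6774, -0.0431, 0.0778]
tool_rot: [[-0.884, 0.467, 0.002], [0.467, 0.884, -0.0], [-0.001, 0.001, -1.0]]
wrist_force: [0.7, -0.0, 4.9]
opening: 0.0265
finger_force: 61.2
```

>>> servo_tool([
  [[0,0,4],0],
  [[0,0,8],0],
  [[0,0,10],0],
  [[0,0,12],0],
  [[0,0,14],0],
  [[0,0,14],0],
  [[0,0,8],0],
  [[0,0,0],0],
])

```text
t: 43.95
tcp_pos: [0.6774, -0.0431, 0.1481]
tool_rot: [[-0.884, 0.467, 0.002], [0.467, 0.884, -0.0], [-0.002, 0.001, -1.0]]
wrist_force: [-0.8, 0.6, -1.1]
opening: 0.0271
finger_force: 60.7
```

```bash
python3 st.py wrist:w16; python3 - <<'E'
from h import *
np.set_printoptions(precision=1,suppress=True)
s=load('w16'); im=s['pixels'].astype(int)
m=((im[...,2]-im[...,0]>40)).astype(np.uint8)
n,l,stt,c=cv2.connectedComponentsWithStats(m)
z=ctrl.get_state()['tcp_pos'][2]-.0755+.016
for i in range(1,n):
    if stt[i,4]>60: print(stt[i],c[i],w(s,[c[i]],z)[0]*1000)
E
```

```text
t 43.95 tcp [677.4 -43.1 148.1] yaw 62.2 F [-0.8  0.6 -1.1] open 27.1 ff 60.7
[217   0  72  34 335] [252.1  20.3] [575.2  -2.5  87.6]
[ 264  224   40   33 1101] [283.3 240.6] [657.3 -33.   87.6]
[531 316  29  78 855] [544.1 356.7] [777.1  55.1  87.6]
[267 323  35  50 816] [284.1 352.1] [712.4 -61.6  87.6]
```

The valve is held. Before carrying it, I'll refine its cut-out from the earlier w5 view: the well ends there are at (170,276) on the rim and (27,279) on the floor, with channel ends at (67,163) and (116,382).

```bash
python3 - <<'E'
from h import *
np.set_printoptions(precision=1,suppress=True)
ang=lambda v:np.degrees(np.arctan2(v[1],v[0]))
s=load('w5'); f=lambda q,z:w(s,np.array(q,float)/(800/560)-.3,z)[:,:2]*1000
r=f([[170,276]],.027)[0]; l=f([[27,279]],.012)[0]; t=f([[67,163]],.027)[0]; b=f([[116,382]],.027)[0]
print('well',r,l,(r+l)/2,np.linalg.norm(r-l)); print('chan',t,b,(t+b)/2,np.linalg.norm(t-b),'ang',ang(b-t),ang(l-r)+90)
# w9 view: left ends on rim (z27)
s=load('w9'); g=f([[655,335],[683,258]],.027); print(g)
# top: threshold cross blob
s=load('top0'); m=(cv2.cvtColor(s['pixels'],cv2.COLOR_BGR2GRAY)>150).astype(np.uint8)
n,lab,st,c=cv2.connectedComponentsWithStats(m,connectivity=4); i=lab[230,325]; print('blob',st[i],c[i],w(s,[c[i]],.0195)*1000)
E
```

```text
well [ 514.1 -106.6] [ 510.  -189.9] [ 512.  -148.2] 83.41922270884785
chan [ 457.  -137.8] [ 567.4 -151.4] [ 512.2 -144.6] 111.2167483100623 ang -7.0287382068936255 -2.8254471615576904
[[ 523.9 -193. ]
 [ 488.6 -189.2]]
blob [ 306  203   39   51 1250] [325.2 228.3] [[ 511.6 -147.4   19.5]]
```

>>> servo_tool([
  [[-10,-6,0],2],
  [[-22,-14,0],3],
  [[-25,-16,0],4],
  [[-25,-16,0],4],
  [[-25,-16,0],4],
  [[-25,-16,0],4],
  [[-21,-13,0],3],
  [[-11,-7,0],0],
])

```text
t: 45.0
tcp_pos: [0.5119, -0.1475, 0.1462]
tool_rot: [[-0.998, 0.068, -0.001], [0.068, 0.998, 0.0], [0.001, 0.0, -1.0]]
wrist_force: [0.1, -0.0, -0.5]
opening: 0.0268
finger_force: 60.5
```

>>> servo_tool([
  [[0,0,-8],0],
  [[0,0,-12],0],
  [[0,0,-11],0],
  [[0,0,-8],0],
  [[0,0,-5],0],
  [[0,0,0],0],
  [[0,0,0],0],
  [[0,0,0],0],
])

```text
t: 46.0
tcp_pos: [0.5132, -0.1472, 0.1034]
tool_rot: [[-0.998, 0.067, 0.001], [0.067, 0.998, -0.0], [-0.001, -0.0, -1.0]]
wrist_force: [0.2, -0.2, -1.0]
opening: 0.0265
finger_force: 60.6
```

```bash
python3 st.py wrist:w17
```

```text
t 46.0 tcp [ 513.2 -147.2  103.4] yaw 86.1 F [ 0.2 -0.2 -1. ] open 26.5 ff 60.6
```

>>> servo_tool([
  [[0,0,-4],0],
  [[0,0,-4],0],
  [[0,0,-3],0],
  [[0,0,-1],0],
  [[0,0,0],0],
  [[0,0,0],0],
  [[0,0,0],0],
  [[0,0,0],0],
])

```text
t: 47.05
tcp_pos: [0.513, -0.1471, 0.091]
tool_rot: [[-0.998, 0.067, 0.0], [0.067, 0.998, -0.0], [-0.0, -0.0, -1.0]]
wrist_force: [0.2, -1.1, -0.1]
opening: 0.0268
finger_force: 60.6
```

>>> servo_tool([
  [[0,0,0],0],
  [[0,0,0],0],
  [[0,0,0],0],
  [[0,0,0],0],
  [[0,0,0],0],
  [[0,0,0],0],
  [[0,0,0],0],
  [[0,0,0],0],
], hand=42)

```text
t: 48.05
tcp_pos: [0.513, -0.1471, 0.0909]
tool_rot: [[-0.998, 0.067, -0.0], [0.067, 0.998, -0.0], [0.0, -0.0, -1.0]]
wrist_force: [0.1, -0.2, 0.2]
opening: 0.0421
finger_force: 0.0
```

>>> servo_tool([
  [[0,0,6],0],
  [[0,0,10],0],
  [[0,0,14],0],
  [[0,0,16],0],
  [[0,0,20],0],
  [[0,0,20],0],
  [[0,0,20],0],
  [[0,0,20],0],
])

```text
t: 49.05
tcp_pos: [0.513, -0.1471, 0.2185]
tool_rot: [[-0.998, 0.067, 0.0], [0.067, 0.998, -0.0], [-0.0, -0.0, -1.0]]
wrist_force: [0.8, 0.3, 0.3]
opening: 0.0419
finger_force: 0.0
```

>>> servo_tool([
  [[-15,5,10],0],
  [[-20,10,10],0],
  [[-20,10,10],0],
  [[-20,10,10],0],
  [[-20,10,10],0],
  [[-20,10,10],0],
  [[-15,10,5],0],
  [[0,0,0],0],
])

```text
t: 50.05
tcp_pos: [0.3827, -0.0818, 0.2834]
tool_rot: [[-0.998, 0.067, 0.003], [0.067, 0.998, -0.001], [-0.003, -0.001, -1.0]]
wrist_force: [0.6, -0.3, -0.0]
opening: 0.0422
finger_force: 0.0
```

```bash
python3 st.py wrist:w18 top:t18 scene:s18; python3 - <<'E'
from h import *
a=load('t18')['pixels'][180:290,215:440]; b=load('s18')['pixels'][185:400,205:390]
a=cv2.convertScaleAbs(cv2.resize(a,(600,293),interpolation=cv2.INTER_CUBIC),alpha=1.4); b=cv2.convertScaleAbs(cv2.resize(b,(258,300),interpolation=cv2.INTER_CUBIC),alpha=1.3)
o=np.zeros((600,800,3),np.uint8); o[:293,:600]=a
b=load('s18')['pixels'][185:400,205:390]; b=cv2.convertScaleAbs(cv2.resize(b,(264,306),interpolation=cv2.INTER_CUBIC),alpha=1.4); o[294:600,:264]=b
c=load('w14')['pixels'][60:280,150:420]; o[294:600,266:531]=cv2.convertScaleAbs(cv2.resize(c,(265,306)),alpha=1.4)
d=load('w18')['pixels']; o[294:500,533:800]=cv2.convertScaleAbs(cv2.resize(d,(267,206)),alpha=1.4)
cv2.imwrite('pics/final.png',o)
E
```

```text
t 50.05 tcp [382.7 -81.8 283.4] yaw 86.2 F [ 0.6 -0.3 -0. ] open 42.2 ff 0.0
```

View pics/final.png

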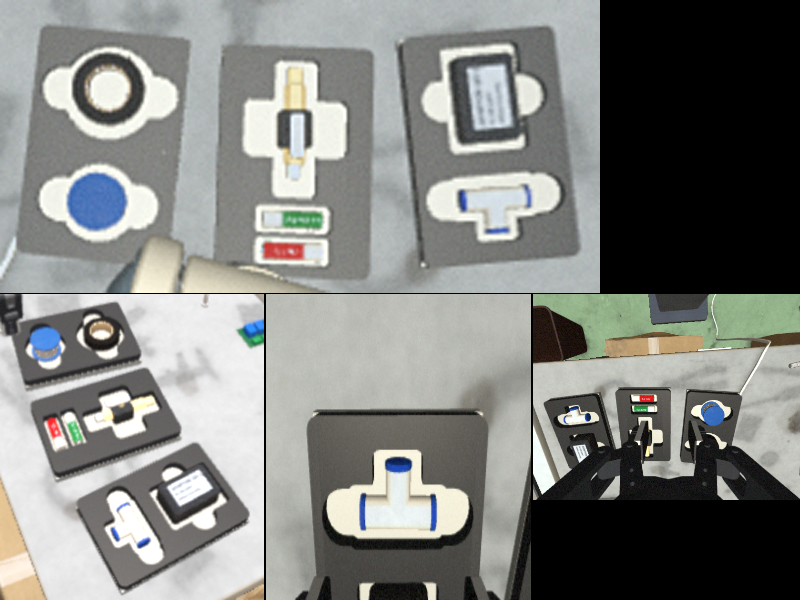

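The composite shows all five parts seated flat in their own cut-outs with floor visible around them: tape (108,88), spool (97,200), valve (293,125), adaptor (488,98) and tee (495,205). The arm is clear, so I'm handing in.

```bash
python3 -c "
from cell import ctrl
print(ctrl.sign_off())"
```

```text
the job is handed in; nothing more can be done
None
```

The kit is packed and handed in at about 50 s: tape, spool, adaptor, tee and valve, placed in that order, each look flat in their own cut-outs in the last pictures, all let go and with the arm clear; the sign-off gave no verdict.

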